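# Put away four heatsinks in the trays of their size

### The job

Pick the four finned heatsinks (small square, medium, largest, long narrow) out from the things on the worktop and put each into the shallow grey-rimmed tray whose pocket has its shape and size, so that it lies flat on the tray floor inside the rim with its fins up. Leave the two white filter modules where they lie.

Things in the scene. Friction and masses are not known exactly. Their poses are not given: they have to be found in the camera images.
- heatsink_small_centre (a point): centre, half-way up, of the small square finned aluminium heatsink: 30 mm along its x, 30 mm along its y, 20 mm high, solid to grip across its 30 mm x width (square, so either pair of sides); loose, stands on its flat base on the worktop with its fins up (z up), 30 g nominal
- heatsink_medium_centre (a point): centre, half-way up, of the medium rectangular finned aluminium heatsink: 34 mm along its x, 50 mm along its y, 26 mm high, solid to grip across its 34 mm x width (the two long sides face along x); loose, stands on its flat base on the worktop with its fins up (z up), 45 g nominal
- heatsink_large_centre (a point): centre, half-way up, of the largest finned aluminium heatsink, rectangular: 46 mm along its x, 70 mm along its y, 26 mm high, solid to grip across its 46 mm x width (the two long sides face along x); loose, stands on its flat base on the worktop with its fins up (z up), 100 g nominal
- heatsink_long_centre (a point): centre, half-way up, of the long narrow finned aluminium heatsink (fins run lengthwise): 22 mm along its x, 84 mm along its y, 22 mm high, solid to grip across its 22 mm x width (the two long sides face along x); loose, stands on its flat base on the worktop with its fins up (z up), 50 g nominal
- tray_small_floor (a point): middle of the pocket floor of the small square shallow grey tray (grey rim, black floor), which is fixed to the worktop: pocket 46 mm along its x by 46 mm along its y (8 mm room on every side of the small heatsink when that is turned like the tray, x along x, either way round), floor 3 mm above the worktop, rim 3 mm wide with its top 7 mm above the worktop (4 mm above the pocket floor)
- tray_medium_floor (a point): middle of the pocket floor of the medium shallow grey tray (grey rim, black floor), which is fixed to the worktop: pocket 50 mm along its x by 66 mm along its y (8 mm room on every side of the medium heatsink when that is turned like the tray, x along x, either way round), floor 3 mm above the worktop, rim 3 mm wide with its top 7 mm above the worktop (4 mm above the pocket floor)
- tray_large_floor (a point): middle of the pocket floor of the largest shallow grey tray (grey rim, black floor), which is fixed to the worktop: pocket 62 mm along its x by 86 mm along its y (8 mm room on every side of the large heatsink when that is turned like the tray, x along x, either way round), floor 3 mm above the worktop, rim 3 mm wide with its top 7 mm above the worktop (4 mm above the pocket floor)
- tray_long_floor (a point): middle of the pocket floor of the long shallow grey tray (grey rim, black floor), which is fixed to the worktop: pocket 38 mm along its x by 100 mm along its y (8 mm room on every side of the long heatsink when that is turned like the tray, x along x, either way round), floor 3 mm above the worktop, rim 3 mm wide with its top 7 mm above the worktop (4 mm above the pocket floor)
- module_a_centre (a point): centre, half-way up, of one of two alike filter modules (white can on a green board, 30 mm along x, 42 mm along y, 17 mm high), loose; not a heatsink: to be left where it lies
- module_b_centre (a point): centre, half-way up, of one of two alike filter modules (white can on a green board, 30 mm along x, 42 mm along y, 17 mm high), loose; not a heatsink: to be left where it lies
There are look-alikes about, which are no part of the job. What is shaped like the part that bears heatsink_small_centre but red is not meant.

How it is judged:
By the outcome, as a careful person would: the job done as asked, in the order asked, and still so for the second after the job is handed in, with the robot touching nothing.
It also fails if it takes over 90 s, if anything falls off the work surface, if the arm or the gripper's body presses on something with over 40 N, if the wrist force passes 120 N, or if a joint passes its speed limit or range.

### The arm

A 7-joint arm with a two-finger parallel gripper is mounted at the origin on a cart in front of the work surface, level with it; the furniture and walls round the work are solid. World frame = base frame: x ahead of the robot, y to its left, z up, the work surface at z = 0. Lengths are in m, angles in rad, forces in N, time in s.
With the tool pointing down it reaches from about 0.4 to 0.85 m from the base axis. Payload 10.4 kg.
Tool frame: the origin (TCP) lies between the finger pads; the fingertips stand r.nose_length ahead of it and the grasp point (between the pads) lies 6 mm ahead of it (r.nose_length is the distance from the TCP to the fingertips, in m); z points along the fingers, x is the direction in which the jaws open and shut, and the axes are right-handed (so a half turn about z gives the same grasp; the last joint's range is limited). The gripper opens to 87 mm and grips with 3 to 60 N. Pads are 19 mm wide; open, the fingers measure 117 mm over their backs; the gripper's body (75 mm by 190 mm) begins 51 mm behind the grasp point.
Start: joints at [1.228, 0.332, -0.065, 1.46, 0.022, 1.35, -0.088], TCP at [0.197, -0.593, 0.248] pointing down, gripper open.
Joint ranges: [-2.6, 2.6], [-0.5, 2.12], [-1.47, 1.34], [0.16, 2.42], [-1.27, 4.41], [0.06, 2.06], [-2.6, 2.6]. Speed limits (rad/s): [2.22, 2.22, 2.79, 2.79, 3.14, 3.14, 3.14].

### API

Orientations are given as a unit quaternion [x, y, z, w].
In Python, from bench import r gives the robot as it stands. The module is installed in compiled form; this text tells all that it offers.
- The arm moves only by the shell command python3 -m creep 'ROWS' [OPENING] [FORCE]. ROWS is JSON, a list of rows, each an object of numbers: "x", "y", "z": the shift along the world's x, y, z in m; "spin": the turn about the world's z in degrees. In form: [{"x": .., "y": .., "z": .., "spin": ..}, ...]. A call has 1 to 12 rows; each row is the pose to reach, as a shift and turn from the pose commanded when the call began; what a row does not reach only later rows make up. A row lasts 1/8 s, in which the tool goes at most 62.5 mm and 10.7 degrees, less where a joint would pass 70% of its speed; a pose out of reach is approached as far as the arm can. A call with a gripper value outside its range is refused whole. OPENING is the finger opening in m, from 0 to 0.087, set as the call begins (- or left out, the last holds). The fingers move at their own pace and stop on an object; FORCE is the grip in N (left out, the last holds). Time passes only in rows, so rows that repeat a pose let the fingers close. It gives the time, the measured TCP pose, the force and the opening at its end, in the units of the state.
- r.read_state(): the state, without advancing time (a new reading comes with each control period).
- r.camera(name): name is "scene" or "top"; returns a dict with "pixels" (420x560x3 uint8, blue, green, red), "z_map" (420x560 float32, m along the optical axis (not along the pixel's ray), 0 where there is no reading), "K" (3x3 intrinsics, pixels), "R" (3x3) and "t" (3): a world point X has camera coordinates R X + t. Camera axes: x right, y down, z forward; pixel columns grow to the right and rows downward; lengths in m; the calibration is good to about 2 mm. A picture is of the moment at which its call begins.
- r.close_job(): hands the job in, once; it reports no verdict.
The state is a dict: "time": time; "joint_positions": joint angles; "joint_vel": joint speeds; "joint_torque": joint torques, N m; "ee_pos": TCP position; "eef_rot": TCP orientation; "ft_force": force on the tool from outside, world axes, zero at the start; "torque": the same for the moment, N m; "width": finger opening in m.
Only numpy, scipy, OpenCV 4.12 (cv2) and the standard library are available. Lean on these libraries where they do the work, as an engineer would, in place of code of your own. Each camera call takes 0.05 s, during which the arm holds its last target. There are 200 camera calls.

## Working session

There is one attempt and no reset: what is moved stays moved. The work goes in short steps, Python scripts to look and compute and a shell command to move; the robot and the scene stay as the last step left them, time stands still between calls to the robot, and variables do not carry over. Pictures are saved under pics/ and viewed, about 12 in all and at most 16, crops included, and the job is handed in when it is done.

```bash
mkdir -p pics
python3 - <<'E'
from bench import r
import cv2,numpy as np
s=r.read_state();print({k:np.round(s[k],3) for k in ('time','ee_pos','eef_rot','width','ft_force')},r.nose_length)
for n in('top','scene'):
    c=r.camera(n);cv2.imwrite(f'pics/{n}0.png',c['pixels']);np.savez(f'{n}0.npz',**c);print(n,c['K'].round(1).tolist(),(-c['R'].T@c['t']).round(3))
E
```

```text
{'time': np.float64(0.0), 'ee_pos': array([ 0.196, -0.593,  0.247]), 'eef_rot': array([ 0.811, -0.585, -0.001, -0.   ]), 'width': np.float64(0.087), 'ft_force': array([ 0.248, -0.536,  0.222])} 0.025
top [[536.6, 0.0, 282.5], [0.0, 536.6, 204.3], [0.0, 0.0, 1.0]] [0.399 0.306 1.915]
scene [[496.4, 0.0, 277.0], [0.0, 496.4, 208.0], [0.0, 0.0, 1.0]] [-0.007  1.363  0.799]
```

View pics/top0.png

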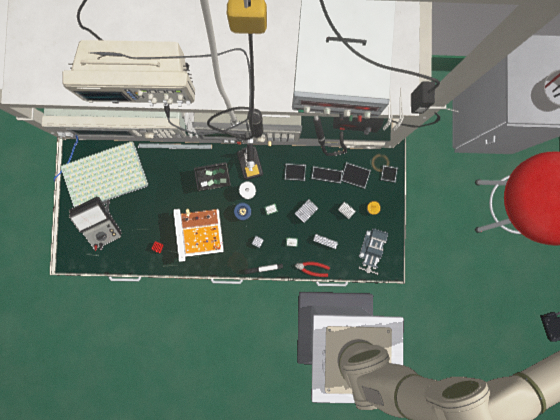

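View pics/scene0.png

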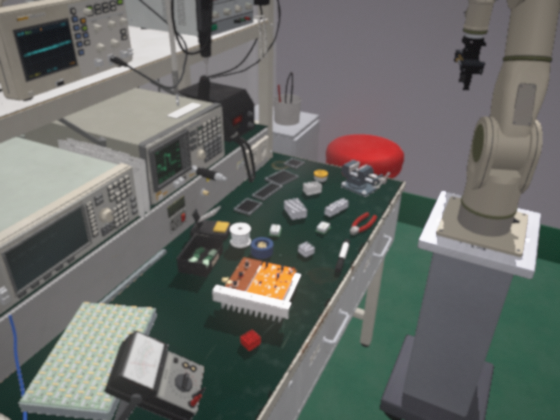

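The top view shows the trays in a row near (295,172), (327,174), (356,175) and (389,174). The heatsinks are at (307,211) large, (346,210) medium, (258,242) small and (325,241) long. The modules are at (271,209) and (292,242), and the red decoy at (157,247). Next I'll enlarge the view and build a height map.

```bash
cat > h.py <<'E'
import numpy as np,cv2
def world(c):
    v,u=np.mgrid[:420,:560];z=c['z_map'];K=c['K']
    p=np.dstack([(u-K[0,2])/K[0,0]*z,(v-K[1,2])/K[1,1]*z,z])
    return (p-c['t'])@c['R']
def ortho(c,x0,x1,y0,y1,h,s):  # resample the image on plane z=h; rows: x falling, cols: y falling; s px/m
    xs=np.arange(x1,x0,-1/s);ys=np.arange(y1,y0,-1/s)
    X,Y=np.meshgrid(xs,ys,indexing='ij');P=np.dstack([X,Y,0*X+h])@c['R'].T+c['t']
    q=P@c['K'].T;q=q[...,:2]/q[...,2:]
    return cv2.remap(c['pixels'],q[...,0].astype('f4'),q[...,1].astype('f4'),cv2.INTER_CUBIC)
E
python3 - <<'E'
from h import *
c=np.load('top0.npz');W=world(c)
for n,(u,v) in dict(L=(307,211),M=(346,210),S=(258,242),N=(325,241),ma=(271,209),mb=(292,242),t1=(295,172),t2=(327,174),t3=(356,175),t4=(389,174)).items(): print(n,W[v,u].round(3))
for u in (295,327,356,389): print('wall col',u,[(v,W[v,u].round(2).tolist()) for v in range(120,168,8)])
o=ortho(c,.38,.70,-.02,.42,0.01,1600)
for i in range(0,45,5):
    cv2.putText(o,str(round(.42-i*.01,2)),(i*16,10),0,.35,(0,255,255));o[:,i*16]=o[:,i*16]//2+60
for i in range(0,32,5):
    cv2.putText(o,str(round(.70-i*.01,2)),(0,i*16+10),0,.35,(0,255,255));o[i*16]=o[i*16]//2+60
cv2.imwrite('pics/o1.png',o)
E
```

```text
L [0.517 0.191 0.005]
M [0.524 0.053 0.015]
S [0.402 0.362 0.007]
N [0.412 0.127 0.032]
ma [0.52  0.319 0.012]
mb [0.405 0.242 0.019]
t1 [0.656 0.237 0.004]
t2 [0.651 0.122 0.009]
t3 [0.651 0.017 0.005]
t4 [ 0.658 -0.101  0.005]
wall col 295 [(120, [0.77, 0.25, 0.32]), (128, [0.75, 0.25, 0.31]), (136, [0.74, 0.25, 0.26]), (144, [0.75, 0.24, 0.02]), (152, [0.73, 0.24, -0.01]), (160, [0.7, 0.24, 0.0])]
wall col 327 [(120, [0.82, 0.14, 0.14]), (128, [0.79, 0.14, 0.13]), (136, [0.76, 0.14, 0.14]), (144, [0.75, 0.13, 0.04]), (152, [0.73, 0.12, 0.0]), (160, [0.7, 0.12, 0.0])]
wall col 356 [(120, [0.8, 0.06, 0.24]), (128, [0.78, 0.05, 0.18]), (136, [0.77, 0.04, 0.13]), (144, [0.75, 0.03, 0.1]), (152, [0.74, 0.02, 0.0]), (160, [0.71, 0.02, -0.0])]
wall col 389 [(120, [0.74, 0.0, 0.49]), (128, [0.8, -0.07, 0.14]), (136, [0.77, -0.07, 0.14]), (144, [0.76, -0.09, 0.06]), (152, [0.74, -0.1, 0.0]), (160, [0.71, -0.1, 0.01])]
```

View pics/o1.png

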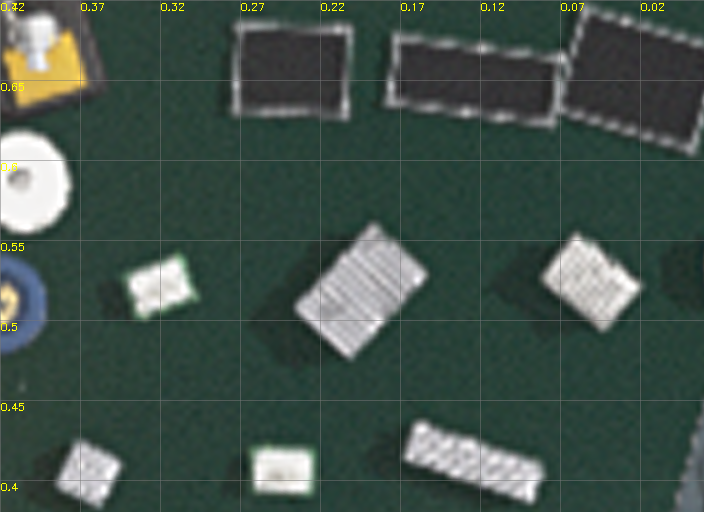

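```bash
cat >> h.py <<'E'
def rect(c,xy,h,half=.06,thr=None,dark=False,s=4000):
    o=ortho(c,xy[0]-half,xy[0]+half,xy[1]-half,xy[1]+half,h,s)
    g=o.max(2) if not dark else o[...,1]
    if thr is None: thr=cv2.threshold(g,0,255,cv2.THRESH_OTSU)[0]
    m=(g>thr).astype('u1')
    n,l,st,ce=cv2.connectedComponentsWithStats(m)
    k=1+np.argmax(st[1:,4]); pts=np.argwhere(l==k)[:,::-1].astype('f4')
    (a,b),(w,hh),ang=cv2.minAreaRect(pts)
    bx=cv2.boxPoints(((a,b),(w,hh),ang)); P=np.c_[xy[0]+half-bx[:,1]/s, xy[1]+half-bx[:,0]/s]
    e=[P[1]-P[0],P[2]-P[1]]; L=[np.hypot(*x) for x in e]; lo=e[int(L[1]>L[0])]
    return P.mean(0), sorted(L), np.degrees(np.arctan2(lo[1],lo[0]))%180, thr  # long-side angle in world
E
python3 - <<'E'
from h import *
c=np.load('top0.npz');W=world(c)
for n,xy,h in (('L',(.517,.195),.026),('M',(.523,.053),.026),('S',(.405,.365),.02),('N',(.412,.128),.022),('tS?',(.656,-.1),.007),('tM',(.656,.238),.007),('tN',(.65,.122),.007),('tL',(.65,.017),.007)):
    for half in ((.055,.065) if n[0]!='t' else (.07,)):
        P,L,a,t=rect(c,xy,h,half, thr=90 if n[0]=='t' else None);print(n,P.round(4),np.round(L,4),round(a,1),t)
# obstacles near trays
for y0 in np.arange(-.16,.32,.04):
    q=W[(W[...,1]>y0)&(W[...,1]<y0+.04)&(W[...,0]>.66)&(W[...,0]<.9)&(W[...,2]<.8)]
    print(round(y0,2),[ (z,round(float(q[(q[:,2]>z)&(q[:,2]<z+.06)][:,0].min()),3)) if ((q[:,2]>z)&(q[:,2]<z+.06)).any() else None for z in (.03,.09,.15,.21,.27,.33,.4,.5)])
o=ortho(c,.60,.72,-.16,.30,0.007,1700);cv2.imwrite('pics/o2.png',o)
# gripper extent in start pose
d=np.load('scene0.npz');G=world(d);q=G[(np.abs(G[...,0]-.197)<.2)&(np.abs(G[...,1]+.593)<.2)&(G[...,2]>.1)&(G[...,2]<.6)]
for z in np.arange(.2,.5,.03):
    k=q[(q[:,2]>z)&(q[:,2]<z+.03)]
    if len(k):print('grip z',z.round(2),len(k),k.min(0).round(3),k.max(0).round(3))
E
```

```text
L [0.5171 0.1953] [0.0488 0.0734] 137.2 122.0
L [0.5172 0.1952] [0.0487 0.0733] 137.2 123.0
M [0.5233 0.053 ] [0.0386 0.0529] 49.6 132.0
M [0.5233 0.053 ] [0.0386 0.0529] 49.6 132.0
S [0.4039 0.3639] [0.0323 0.0326] 154.2 132.0
S [0.4039 0.3639] [0.0323 0.0326] 154.2 132.0
N [0.4114 0.1246] [0.0267 0.0862] 71.3 129.0
N [0.4114 0.1246] [0.0267 0.0862] 71.3 129.0
tS? [ 0.6561 -0.1621] [0.0153 0.1397] 0.0 90
tM [0.6575 0.174 ] [0.0115 0.0485] 0.0 90
tN [0.6591 0.0643] [0.036  0.0839] 166.0 90
tL [0.6485 0.0285] [0.0841 0.1107] 73.6 90
-0.16 [None, None, None, None, None, None, None, (0.5, 0.736)]
-0.12 [(0.03, 0.749), (0.09, 0.754), (0.15, 0.754), (0.21, 0.755), (0.27, 0.754), (0.33, 0.755), (0.4, 0.736), (0.5, 0.738)]
-0.08 [(0.03, 0.74), (0.09, 0.742), (0.15, 0.755), (0.21, 0.754), (0.27, 0.755), (0.33, 0.755), (0.4, 0.74), (0.5, 0.746)]
-0.04 [(0.03, 0.741), (0.09, 0.741), (0.15, 0.777), (0.21, 0.778), None, (0.33, 0.735), (0.4, 0.735), (0.5, 0.738)]
0.0 [(0.03, 0.741), (0.09, 0.742), (0.15, 0.765), (0.21, 0.766), None, None, (0.4, 0.738), (0.5, 0.739)]
0.04 [(0.03, 0.729), (0.09, 0.
[... 636 characters left out ...]
52), None, (0.15, 0.73), (0.21, 0.73), (0.27, 0.731), None, (0.4, 0.753), (0.5, 0.782)]
grip z 0.2 30 [ 0.173 -0.638  0.22 ] [ 0.225 -0.531  0.23 ]
grip z 0.23 92 [ 0.171 -0.644  0.23 ] [ 0.227 -0.53   0.26 ]
grip z 0.26 43 [ 0.142 -0.545  0.261] [ 0.194 -0.524  0.29 ]
grip z 0.29 258 [ 0.136 -0.671  0.291] [ 0.262 -0.488  0.32 ]
grip z 0.32 282 [ 0.136 -0.678  0.32 ] [ 0.261 -0.483  0.35 ]
grip z 0.35 144 [ 0.151 -0.604  0.35 ] [ 0.228 -0.53   0.379]
grip z 0.38 234 [ 0.149 -0.598  0.38 ] [ 0.239 -0.529  0.41 ]
grip z 0.41 197 [ 0.157 -0.598  0.41 ] [ 0.24 -0.54  0.44]
grip z 0.44 224 [ 0.158 -0.597  0.44 ] [ 0.244 -0.537  0.47 ]
grip z 0.47 243 [ 0.158 -0.605  0.47 ] [ 0.251 -0.538  0.5  ]
```

View pics/o2.png

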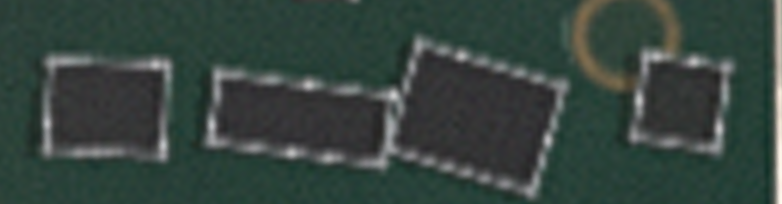

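The heatsink sizes and heights agree with the given ones. Behind the trays the front panels stand at x ≈ 0.71–0.75. The gripper body's 190 mm side lies along the jaw axis, so I have to place with the jaws along world y. Next I'll fit the trays and inspect the obstacles.

Run:
```python
from h import *
c=np.load('top0.npz');W=world(c)
s=4000
for n,xy,sz in (('tS',(.656,-.1),(46,46)),('tM',(.656,.238),(50,66)),('tN',(.65,.122),(38,100)),('tL',(.65,.017),(62,86))):
    o=ortho(c,xy[0]-.07,xy[0]+.07,xy[1]-.07,xy[1]+.07,.004,s).astype(int)
    sat=o[...,1]-(o[...,0]+o[...,2])/2; g=o.max(2)
    m=((sat<8)&(g<85)).astype('u1'); m=cv2.morphologyEx(m,cv2.MORPH_OPEN,np.ones((25,25)))
    k,l,st,ce=cv2.connectedComponentsWithStats(m); j=l[280,280]
    pts=np.argwhere(l==j)[:,::-1].astype('f4')
    R=cv2.minAreaRect(pts);bx=cv2.boxPoints(R);P=np.c_[xy[0]+.07-bx[:,1]/s,xy[1]+.07-bx[:,0]/s]
    e=[P[1]-P[0],P[2]-P[1]];L=[np.hypot(*q) for q in e];lo=e[int(L[1]>L[0])]
    print(n,j,P.mean(0).round(4),np.round(sorted(L),4),sz,round(np.degrees(np.arctan2(lo[1],lo[0]))%180,1))
q=W[130:170,290:400].reshape(-1,3);q=q[(q[:,2]>.015)&(q[:,2]<.3)&(q[:,0]<.735)]
print(len(q));print(q[np.argsort(q[:,1])][::max(1,len(q)//40)].round(3).tolist())
cv2.imwrite('pics/z1.png',cv2.resize(c['pixels'][85:190,270:410],None,fx=5,fy=5,interpolation=cv2.INTER_CUBIC))
```

```text
tS 1 [ 0.6607 -0.1012] [0.0458 0.0467] (46, 46) 170.3
tM 1 [0.6576 0.2372] [0.0522 0.0667] (50, 66) 87.2
tN 2 [0.65  0.123] [0.0401 0.0995] (38, 100) 83.1
tL 1 [0.6517 0.0202] [0.0618 0.0864] (62, 86) 73.4
176
[[0.676, -0.131, 0.016], [0.721, -0.091, 0.016], [0.732, 0.059, 0.036], [0.73, 0.064, 0.044], [0.72, 0.067, 0.018], [0.73, 0.07, 0.066], [0.731, 0.074, 0.099], [0.73, 0.078, 0.101], [0.732, 0.083, 0.11], [0.735, 0.089, 0.132], [0.726, 0.1, 0.018], [0.723, 0.107, 0.017], [0.716, 0.112, 0.033], [0.719, 0.116, 0.037], [0.716, 0.121, 0.053], [0.711, 0.129, 0.064], [0.71, 0.135, 0.087], [0.711, 0.137, 0.081], [0.716, 0.142, 0.129], [0.714, 0.145, 0.125], [0.715, 0.148, 0.156], [0.727, 0.149, 0.164], [0.733, 0.151, 0.186], [0.725, 0.153, 0.174], [0.73, 0.154, 0.181], [0.733, 0.156, 0.202], [0.732, 0.158, 0.19], [0.733, 0.159, 0.2], [0.732, 0.161, 0.188], [0.728, 0.164, 0.189], [0.735, 0.168, 0.191], [0.666, 0.22, 0.016], [0.734, 0.24, 0.198], [0.734, 0.245, 0.232], [0.683, 0.249, 0.018], [0.735, 0.25, 0.211], [0.734, 0.253, 0.278], [0.731, 0.255, 0.246], [0.731, 0.256, 0.294], [0.731, 0.258, 0.262], [0.734, 0.259, 0.291], [0.731, 0.261, 0.262], [0.734, 0.262, 0.292], [0.731, 0.264, 0.259]]
```

View pics/z1.png

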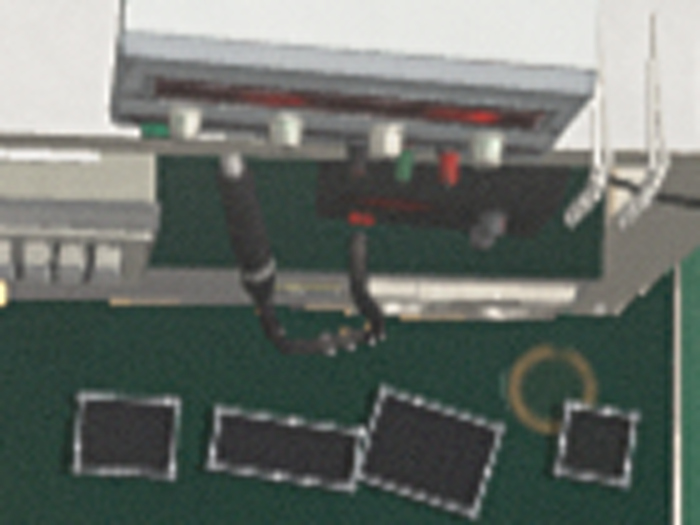

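Tray fits match the given sizes to within about 2 mm. The crop shows a hanging iron and cable at about (330,340), behind the long and large trays. So I'll grip everything with the jaws along the trays' long axes, where the body stays clear. I'm starting with the small heatsink.

```bash
cat >> h.py <<'E'
def st():
    from bench import r
    s=r.read_state();x,y,z,w=s['eef_rot']
    print('t',round(s['time'],2),'p',np.round(s['ee_pos'],4),'jaw',round(np.degrees(np.arctan2(2*(x*y+z*w),1-2*(y*y+z*z))),2),'w',round(s['width'],4),'F',np.round(s['ft_force'],1))
E
python3 -m creep '[{"x":0.3,"y":0.54,"z":0,"spin":120},{"x":0.3,"y":0.54,"z":0,"spin":120},{"x":0.3,"y":0.54,"z":0,"spin":120},{"x":0.3,"y":0.54,"z":0,"spin":120},{"x":0.3,"y":0.54,"z":0,"spin":120},{"x":0.3,"y":0.54,"z":0,"spin":120},{"x":0.3,"y":0.54,"z":0,"spin":120},{"x":0.3,"y":0.54,"z":0,"spin":120},{"x":0.3,"y":0.54,"z":0,"spin":120},{"x":0.3,"y":0.54,"z":0,"spin":120},{"x":0.3,"y":0.54,"z":0,"spin":120},{"x":0.3,"y":0.54,"z":0,"spin":120}]'; python3 -c "import h;h.st()"
```

```text
time: 1.6
ee_pos: [0.4964, -0.0531, 0.2472]
eef_rot: [0.912, 0.41, -0.0, -0.0]
ft_force: [0.1, -0.0, -0.2]
width: 0.0868
t 1.6 p [ 0.4964 -0.0531  0.2472] jaw 48.39 w 0.0868 F [ 0.1 -0.  -0.2]
```

```bash
python3 -m creep '[{"x":-0.02,"y":0.06,"z":0,"spin":4},{"x":-0.04,"y":0.12,"z":-0.03,"spin":8},{"x":-0.05,"y":0.18,"z":-0.06,"spin":12},{"x":-0.0925,"y":0.417,"z":-0.147,"spin":15.8},{"x":-0.0925,"y":0.417,"z":-0.147,"spin":15.8},{"x":-0.0925,"y":0.417,"z":-0.147,"spin":15.8},{"x":-0.0925,"y":0.417,"z":-0.147,"spin":15.8},{"x":-0.0925,"y":0.417,"z":-0.147,"spin":15.8},{"x":-0.0925,"y":0.417,"z":-0.147,"spin":15.8},{"x":-0.0925,"y":0.417,"z":-0.147,"spin":15.8}]'
python3 - <<'E'
from h import *;st()
from bench import r
c=r.camera('top');np.savez('top1.npz',**c);st()
o=ortho(c,.33,.50,.25,.48,.02,3000);cv2.imwrite('pics/s1.png',o)
E
```

```text
time: 2.85
ee_pos: [0.405, 0.3621, 0.1007]
eef_rot: [0.848, 0.529, -0.0, 0.001]
ft_force: [-0.2, -0.4, 0.5]
width: 0.0868
t 2.85 p [0.405  0.3621 0.1007] jaw 63.91 w 0.0868 F [-0.2 -0.4  0.5]
t 2.9 p [0.4052 0.362  0.1009] jaw 63.9 w 0.0873 F [-0.1 -0.  -0.1]
```

View pics/s1.png

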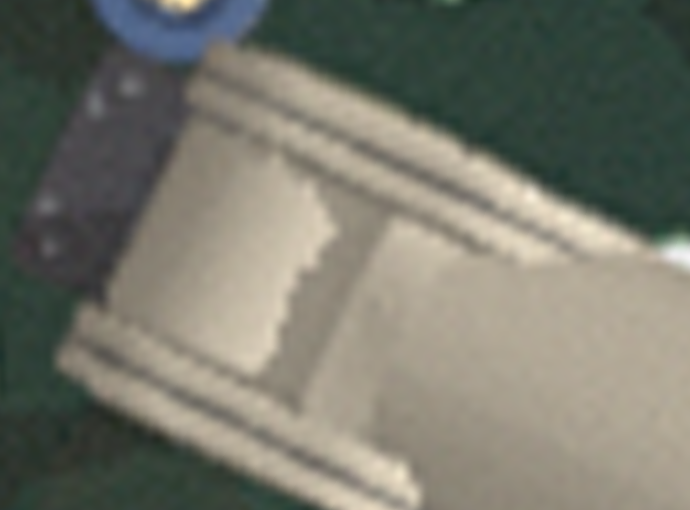

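The arm hides the object from above, so I'll rely on the initial fit. Descending and gripping the small one.

```bash
python3 -m creep '[{"x":-0.001,"y":0.002,"z":-0.04,"spin":0.3},{"x":-0.001,"y":0.002,"z":-0.06,"spin":0.3},{"x":-0.001,"y":0.002,"z":-0.0685,"spin":0.3},{"x":-0.001,"y":0.002,"z":-0.0685,"spin":0.3}]' 0.06 20; python3 -m creep '[{"z":0},{"z":0},{"z":0},{"z":0},{"z":0}]' 0 20;  python3 -c "import h;h.st()"
```

```text
time: 3.4
ee_pos: [0.4032, 0.3655, 0.0323]
eef_rot: [0.846, 0.533, -0.0, -0.0]
ft_force: [-0.3, -0.0, -0.2]
width: 0.0614
t 3.4 p [0.4032 0.3655 0.0323] jaw 64.39 w 0.0614 F [-0.3 -0.  -0.2]invalid input at $[0]: expected keys x, y, z, spin
```

```bash
python3 -m creep '[{"x":0,"y":0,"z":0,"spin":0},{"x":0,"y":0,"z":0,"spin":0},{"x":0,"y":0,"z":0,"spin":0},{"x":0,"y":0,"z":0,"spin":0}]' 0 20;  python3 -c "import h;h.st()"
```

```text
time: 3.9
ee_pos: [0.4031, 0.3657, 0.0323]
eef_rot: [0.846, 0.533, 0.0, 0.0]
ft_force: [-0.2, -0.3, 2.5]
width: 0.0298
t 3.9 p [0.4031 0.3657 0.0323] jaw 64.42 w 0.0298 F [-0.2 -0.3  2.5]
```

```bash
python3 -m creep '[{"x":0,"y":0,"z":0.05,"spin":0},{"x":0.01,"y":-0.02,"z":0.1,"spin":0},{"x":0.2575,"y":-0.467,"z":0.1,"spin":16},{"x":0.2575,"y":-0.467,"z":0.1,"spin":16},{"x":0.2575,"y":-0.467,"z":0.1,"spin":16},{"x":0.2575,"y":-0.467,"z":0.1,"spin":16},{"x":0.2575,"y":-0.467,"z":0.1,"spin":16},{"x":0.2575,"y":-0.467,"z":0.1,"spin":16},{"x":0.2575,"y":-0.467,"z":0.1,"spin":16},{"x":0.2575,"y":-0.467,"z":0.1,"spin":16},{"x":0.2575,"y":-0.467,"z":0.1,"spin":16},{"x":0.2575,"y":-0.467,"z":0.1,"spin":16}]';  python3 -c "import h;h.st()"
```

```text
time: 5.4
ee_pos: [0.6605, -0.1018, 0.1316]
eef_rot: [0.764, 0.645, 0.0, -0.001]
ft_force: [-0.3, 0.5, 0.1]
width: 0.0296
t 5.4 p [ 0.6605 -0.1018  0.1316] jaw 80.33 w 0.0296 F [-0.3  0.5  0.1]
```

```bash
python3 -m creep '[{"x":0,"y":0.0005,"z":-0.05,"spin":0},{"x":0,"y":0.0005,"z":-0.08,"spin":0},{"x":0,"y":0.0005,"z":-0.092,"spin":0},{"x":0,"y":0.0005,"z":-0.0955,"spin":0},{"x":0,"y":0.0005,"z":-0.0955,"spin":0}]';  python3 -c "import h;h.st()"; python3 -m creep '[{"x":0,"y":0,"z":0,"spin":0},{"x":0,"y":0,"z":0,"spin":0},{"x":0,"y":0,"z":0.03,"spin":0},{"x":0,"y":0,"z":0.08,"spin":0}]' 0.05;  python3 -c "import h;h.st()"
```

```text
time: 6.02
ee_pos: [0.6611, -0.1002, 0.0379]
eef_rot: [0.763, 0.646, 0.001, 0.0]
ft_force: [0.2, -0.1, 0.7]
width: 0.0299
t 6.03 p [ 0.6611 -0.1002  0.0379] jaw 80.46 w 0.0299 F [ 0.2 -0.1  0.7]
time: 6.52
ee_pos: [0.6595, -0.101, 0.1162]
eef_rot: [0.764, 0.646, -0.001, -0.001]
ft_force: [0.9, -0.8, 1.0]
width: 0.0495
t 6.53 p [ 0.6595 -0.101   0.1162] jaw 80.42 w 0.0495 F [ 0.9 -0.8  1. ]
```

```bash
python3 -m creep '[{"x":-0.136,"y":0.154,"z":-0.01,"spin":-31},{"x":-0.136,"y":0.154,"z":-0.01,"spin":-31},{"x":-0.136,"y":0.154,"z":-0.01,"spin":-31},{"x":-0.136,"y":0.154,"z":-0.01,"spin":-31},{"x":-0.136,"y":0.154,"z":-0.01,"spin":-31},{"x":-0.136,"y":0.154,"z":-0.01,"spin":-31}]' 0.07;  python3 -c "import h;h.st()"
```

```text
time: 7.28
ee_pos: [0.5257, 0.0516, 0.1068]
eef_rot: [0.909, 0.417, 0.0, 0.0]
ft_force: [0.5, -0.9, 1.1]
width: 0.07
t 7.28 p [0.5257 0.0516 0.1068] jaw 49.35 w 0.07 F [ 0.5 -0.9  1.1]
```

```bash
python3 -m creep '[{"x":-0.001,"y":0.0015,"z":-0.04,"spin":0.3},{"x":-0.0015,"y":0.0015,"z":-0.065,"spin":0.3},{"x":-0.0015,"y":0.0015,"z":-0.0745,"spin":0.3},{"x":-0.0015,"y":0.0015,"z":-0.0745,"spin":0.3}]';  python3 -c "import h;h.st()"; python3 -m creep '[{"x":0,"y":0,"z":0,"spin":0},{"x":0,"y":0,"z":0,"spin":0},{"x":0,"y":0,"z":0,"spin":0},{"x":0,"y":0,"z":0,"spin":0}]' 0 20;  python3 -c "import h;h.st()"
```

```text
time: 7.78
ee_pos: [0.5234, 0.0541, 0.0319]
eef_rot: [0.908, 0.42, -0.0, -0.0]
ft_force: [0.2, -0.1, 0.1]
width: 0.07
t 7.78 p [0.5234 0.0541 0.0319] jaw 49.67 w 0.07 F [ 0.2 -0.1  0.1]
time: 8.28
ee_pos: [0.5234, 0.0546, 0.0326]
eef_rot: [0.907, 0.42, 0.0, 0.0]
ft_force: [-1.2, -1.4, 6.5]
width: 0.0498
t 8.28 p [0.5234 0.0546 0.0326] jaw 49.72 w 0.0498 F [-1.2 -1.4  6.5]
```

```bash
python3 -m creep '[{"x":0,"y":0,"z":0.05,"spin":8},{"x":0,"y":0.02,"z":0.08,"spin":18},{"x":0.03,"y":0.06,"z":0.08,"spin":28},{"x":0.134,"y":0.183,"z":0.08,"spin":37.5},{"x":0.134,"y":0.183,"z":0.08,"spin":37.5},{"x":0.134,"y":0.183,"z":0.08,"spin":37.5},{"x":0.134,"y":0.183,"z":0.08,"spin":37.5},{"x":0.134,"y":0.183,"z":0.08,"spin":37.5}]';  python3 -c "import h;h.st()"
```

```text
time: 9.28
ee_pos: [0.6566, 0.2372, 0.1116]
eef_rot: [0.724, 0.69, -0.0, -0.0]
ft_force: [-0.3, -0.2, -1.5]
width: 0.0499
t 9.28 p [0.6566 0.2372 0.1116] jaw 87.23 w 0.0499 F [-0.3 -0.2 -1.5]
```

```bash
python3 -m creep '[{"x":0,"y":0,"z":-0.04,"spin":0},{"x":0,"y":0,"z":-0.065,"spin":0},{"x":0,"y":0,"z":-0.075,"spin":0},{"x":0,"y":0,"z":-0.0755,"spin":0},{"x":0,"y":0,"z":-0.0755,"spin":0}]';  python3 -c "import h;h.st()"; python3 -m creep '[{"x":0,"y":0,"z":0,"spin":0},{"x":0,"y":0,"z":0,"spin":0},{"x":0,"y":0,"z":0.03,"spin":0},{"x":0,"y":0,"z":0.08,"spin":0}]' 0.068;  python3 -c "import h;h.st()"
```

```text
time: 9.9
ee_pos: [0.6574, 0.2379, 0.0375]
eef_rot: [0.724, 0.69, 0.001, 0.0]
ft_force: [0.6, -0.2, 0.1]
width: 0.0497
t 9.9 p [0.6574 0.2379 0.0375] jaw 87.22 w 0.0497 F [ 0.6 -0.2  0.1]
time: 10.4
ee_pos: [0.6561, 0.2371, 0.1159]
eef_rot: [0.724, 0.69, -0.001, -0.001]
ft_force: [0.3, -0.3, 0.8]
width: 0.067
t 10.4 p [0.6561 0.2371 0.1159] jaw 87.23 w 0.067 F [ 0.3 -0.3  0.8]
```

```bash
python3 -m creep '[{"x":-0.05,"y":-0.02,"z":0,"spin":10},{"x":-0.139,"y":-0.042,"z":-0.01,"spin":50},{"x":-0.139,"y":-0.042,"z":-0.01,"spin":50},{"x":-0.139,"y":-0.042,"z":-0.01,"spin":50},{"x":-0.139,"y":-0.042,"z":-0.01,"spin":50},{"x":-0.139,"y":-0.042,"z":-0.01,"spin":50},{"x":-0.139,"y":-0.042,"z":-0.01,"spin":50}]' 0.087;  python3 -c "import h;h.st()"
```

```text
time: 11.28
ee_pos: [0.5181, 0.1958, 0.1067]
eef_rot: [0.366, 0.931, 0.0, -0.0]
ft_force: [-0.5, -0.8, 0.5]
width: 0.0869
t 11.28 p [0.5181 0.1958 0.1067] jaw 137.05 w 0.0869 F [-0.5 -0.8  0.5]
```

```bash
python3 -m creep '[{"x":-0.001,"y":-0.0005,"z":-0.04,"spin":0.2},{"x":-0.001,"y":-0.0005,"z":-0.065,"spin":0.2},{"x":-0.001,"y":-0.0005,"z":-0.0745,"spin":0.2},{"x":-0.001,"y":-0.0005,"z":-0.0745,"spin":0.2}]';  python3 -c "import h;h.st()"; python3 -m creep '[{"x":0,"y":0,"z":0,"spin":0},{"x":0,"y":0,"z":0,"spin":0},{"x":0,"y":0,"z":0,"spin":0}]' 0 30;  python3 -c "import h;h.st()"
```

```text
time: 11.78
ee_pos: [0.517, 0.1954, 0.0322]
eef_rot: [0.363, 0.932, -0.0, -0.0]
ft_force: [-0.6, 0.4, 0.7]
width: 0.0869
t 11.78 p [0.517  0.1954 0.0322] jaw 137.39 w 0.0869 F [-0.6  0.4  0.7]
time: 12.15
ee_pos: [0.5174, 0.1953, 0.0328]
eef_rot: [0.363, 0.932, 0.0, 0.0]
ft_force: [0.0, -0.2, 3.6]
width: 0.0698
t 12.15 p [0.5174 0.1953 0.0328] jaw 137.41 w 0.0698 F [ 0.  -0.2  3.6]
```

```bash
python3 -m creep '[{"x":0,"y":0,"z":0.05,"spin":-5},{"x":0,"y":-0.03,"z":0.08,"spin":-14},{"x":0.02,"y":-0.08,"z":0.08,"spin":-24},{"x":0.03,"y":-0.12,"z":0.08,"spin":-34},{"x":0.05,"y":-0.175,"z":0.08,"spin":-44},{"x":0.08,"y":-0.175,"z":0.08,"spin":-54},{"x":0.1,"y":-0.175,"z":0.08,"spin":-61.4},{"x":0.1315,"y":-0.175,"z":0.07,"spin":-61.4},{"x":0.1315,"y":-0.175,"z":0.06,"spin":-61.4},{"x":0.1315,"y":-0.175,"z":0.06,"spin":-61.4}]';  python3 -c "import h;h.st()"
```

```text
time: 13.4
ee_pos: [0.6474, 0.0204, 0.091]
eef_rot: [0.788, 0.616, -0.001, -0.001]
ft_force: [0.1, -0.4, -0.9]
width: 0.07
t 13.4 p [0.6474 0.0204 0.091 ] jaw 76.05 w 0.07 F [ 0.1 -0.4 -0.9]
```

```bash
python3 -m creep '[{"x":0.001,"y":0,"z":-0.03,"spin":0},{"x":0.001,"y":0,"z":-0.05,"spin":0},{"x":0.001,"y":0,"z":-0.0545,"spin":0},{"x":0.001,"y":0,"z":-0.0545,"spin":0}]';  python3 -c "import h;h.st()"; python3 -m creep '[{"x":0,"y":0,"z":0,"spin":0},{"x":0,"y":0,"z":0,"spin":0},{"x":0,"y":0,"z":0.03,"spin":0},{"x":-0.02,"y":0,"z":0.08,"spin":0}, {"x":-0.08,"y":0,"z":0.13,"spin":0},{"x":-0.15,"y":-0.03,"z":0.13,"spin":0},{"x":-0.2,"y":-0.1,"z":0.13,"spin":0},{"x":-0.2,"y":-0.16,"z":0.13,"spin":0}, {"x":-0.2,"y":-0.22,"z":0.13,"spin":0},{"x":-0.2,"y":-0.25,"z":0.13,"spin":0}]' 0.084;  python3 - <<'E'
from h import *;st()
from bench import r
c=r.camera('top');np.savez('top2.npz',**c)
for n,xy,h,half in (('L',(.65,.02),.029,.055),('M',(.657,.238),.029,.05),('S',(.66,-.1),.023,.04),('N',(.412,.128),.022,.06)):
    P,L,a,t=rect(c,xy,h,half,thr=130);print(n,P.round(4),np.round(L,4),round(a,1),t)
cv2.imwrite('pics/o3.png',ortho(c,.38,.72,-.15,.3,.01,1600))
E
```

```text
time: 13.9
ee_pos: [0.6495, 0.0202, 0.038]
eef_rot: [0.788, 0.616, 0.0, -0.0]
ft_force: [0.5, 0.1, -0.0]
width: 0.0695
t 13.9 p [0.6495 0.0202 0.038 ] jaw 76.03 w 0.0695 F [ 0.5  0.1 -0. ]
time: 15.15
ee_pos: [0.449, -0.2321, 0.1686]
eef_rot: [0.788, 0.616, -0.0, 0.001]
ft_force: [1.2, 0.3, 0.5]
width: 0.0842
t 15.15 p [ 0.449  -0.2321  0.1686] jaw 76.01 w 0.0842 F [1.2 0.3 0.5]
L [0.6476 0.0217] [0.0497 0.0739] 75.9 130
M [0.6613 0.2373] [0.0423 0.071 ] 88.6 130
S [ 0.6621 -0.0985] [0.0321 0.0355] 170.0 130
N [0.4113 0.1248] [0.0254 0.0847] 71.6 130
```

View pics/o3.png

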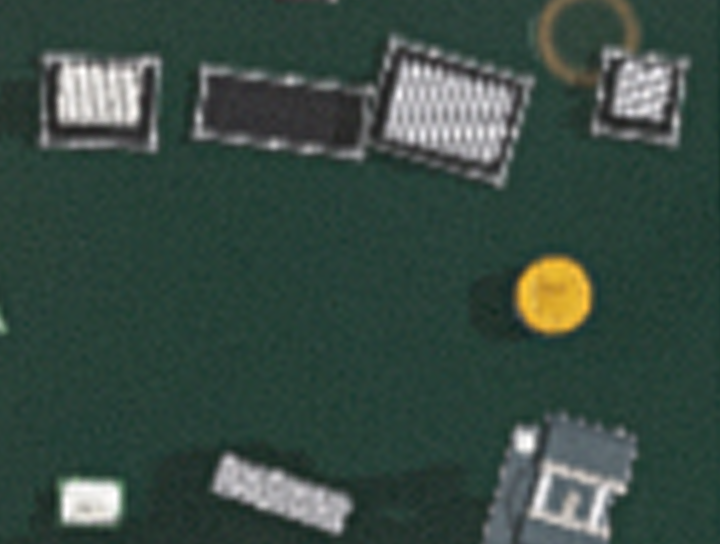

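The top view shows small, medium and large inside their tray pockets, at (640,90), (100,95) and (450,110). For S and L the vision y reads about 1.6 mm above the TCP, so I correct for that. I grip the long one end to end: 84 mm in an 87 mm opening, checking for touch on the way down.

```bash
python3 -m creep '[{"x":-0.01,"y":0.06,"z":0,"spin":-4.6},{"x":-0.037,"y":0.355,"z":0,"spin":-4.6},{"x":-0.037,"y":0.355,"z":0,"spin":-4.6},{"x":-0.037,"y":0.355,"z":0,"spin":-4.6},{"x":-0.037,"y":0.355,"z":0,"spin":-4.6},{"x":-0.037,"y":0.355,"z":0,"spin":-4.6},{"x":-0.037,"y":0.355,"z":0,"spin":-4.6},{"x":-0.037,"y":0.355,"z":-0.05,"spin":-4.6},{"x":-0.037,"y":0.355,"z":-0.1,"spin":-4.6},{"x":-0.037,"y":0.355,"z":-0.1,"spin":-4.6},{"x":-0.037,"y":0.355,"z":-0.1,"spin":-4.6}]' 0.087;  python3 -c "import h;h.st()"
```

```text
time: 16.58
ee_pos: [0.4134, 0.1254, 0.0693]
eef_rot: [0.812, 0.584, 0.001, 0.0]
ft_force: [0.7, -0.3, 0.8]
width: 0.0871
t 16.57 p [0.4134 0.1254 0.0693] jaw 71.43 w 0.0871 F [ 0.7 -0.3  0.8]
```

```bash
python3 -m creep '[{"x":-0.002,"y":-0.0022,"z":-0.015,"spin":0},{"x":-0.002,"y":-0.0022,"z":-0.019,"spin":0},{"x":-0.002,"y":-0.0022,"z":-0.019,"spin":0}]';  python3 -c "
import h
for i in range(3):h.st()"; python3 -m creep '[{"x":0,"y":0,"z":-0.002,"spin":0},{"x":0,"y":0,"z":-0.004,"spin":0},{"x":0,"y":0,"z":-0.005,"spin":0},{"x":0,"y":0,"z":-0.005,"spin":0}]';  python3 -c "import h;h.st()
from bench import r;print(r.read_state()['torque'])"
```

```text
time: 16.95
ee_pos: [0.4105, 0.1228, 0.0487]
eef_rot: [0.812, 0.584, -0.0, 0.0]
ft_force: [-0.2, -0.1, 0.0]
width: 0.0865
t 16.95 p [0.4105 0.1228 0.0487] jaw 71.42 w 0.0865 F [-0.2 -0.1  0. ]
t 16.95 p [0.4105 0.1228 0.0487] jaw 71.42 w 0.0865 F [-0.2 -0.1  0. ]
t 16.95 p [0.4105 0.1228 0.0487] jaw 71.42 w 0.0865 F [-0.2 -0.1  0. ]
time: 17.45
ee_pos: [0.4105, 0.123, 0.0435]
eef_rot: [0.812, 0.584, -0.0, -0.0]
ft_force: [0.6, 0.3, 0.4]
width: 0.0871
t 17.45 p [0.4105 0.123  0.0435] jaw 71.43 w 0.0871 F [0.6 0.3 0.4]
[ 0.09891462 -0.18592955 -0.03994592]
```

The tips are below the heatsink's top with no contact, so I'm continuing down and gripping.

```bash
python3 -m creep '[{"x":0.0005,"y":0,"z":-0.005,"spin":0},{"x":0.0005,"y":0,"z":-0.0115,"spin":0},{"x":0.0005,"y":0,"z":-0.0115,"spin":0}]';  python3 -c "import h;h.st()"; python3 -m creep '[{"x":0,"y":0,"z":0,"spin":0},{"x":0,"y":0,"z":0,"spin":0},{"x":0,"y":0,"z":0,"spin":0}]' 0 25;  python3 -c "import h;h.st()"
```

```text
time: 17.82
ee_pos: [0.4106, 0.123, 0.0315]
eef_rot: [0.812, 0.584, -0.0, -0.0]
ft_force: [-0.5, 0.3, -0.1]
width: 0.0869
t 17.82 p [0.4106 0.123  0.0315] jaw 71.43 w 0.0869 F [-0.5  0.3 -0.1]
time: 18.2
ee_pos: [0.411, 0.123, 0.0322]
eef_rot: [0.812, 0.584, 0.0, 0.0]
ft_force: [0.1, -0.4, -0.8]
width: 0.0836
t 18.2 p [0.411  0.123  0.0322] jaw 71.42 w 0.0836 F [ 0.1 -0.4 -0.8]
```

```bash
python3 -m creep '[{"x":0,"y":0,"z":0.04,"spin":0},{"x":0.02,"y":0,"z":0.07,"spin":4},{"x":0.06,"y":0,"z":0.08,"spin":11.6},{"x":0.239,"y":0.001,"z":0.08,"spin":11.6},{"x":0.239,"y":0.001,"z":0.08,"spin":11.6},{"x":0.239,"y":0.001,"z":0.08,"spin":11.6},{"x":0.239,"y":0.001,"z":0.08,"spin":11.6},{"x":0.239,"y":0.001,"z":0.06,"spin":11.6},{"x":0.239,"y":0.001,"z":0.06,"spin":11.6}]';  python3 -c "import h;h.st()"
```

```text
time: 19.32
ee_pos: [0.648, 0.1235, 0.0898]
eef_rot: [0.749, 0.663, -0.002, -0.001]
ft_force: [0.2, 0.1, -1.4]
width: 0.0839
t 19.32 p [0.648  0.1235 0.0898] jaw 83.08 w 0.0839 F [ 0.2  0.1 -1.4]
```

```bash
python3 -m creep '[{"x":0.001,"y":0.0005,"z":-0.03,"spin":0},{"x":0.001,"y":0.0005,"z":-0.05,"spin":0},{"x":0.001,"y":0.0005,"z":-0.0545,"spin":0},{"x":0.001,"y":0.0005,"z":-0.0545,"spin":0}]';  python3 -c "import h;h.st()"; python3 -m creep '[{"x":0,"y":0,"z":0,"spin":0},{"x":0,"y":0,"z":0,"spin":0},{"x":0,"y":0,"z":0,"spin":0},{"x":0,"y":0,"z":0.01,"spin":0}]' 0.087;  python3 -c "import h;h.st()"
```

```text
time: 19.82
ee_pos: [0.651, 0.1246, 0.038]
eef_rot: [0.749, 0.663, 0.0, -0.0]
ft_force: [-0.0, -0.6, 0.8]
width: 0.0835
t 19.82 p [0.651  0.1246 0.038 ] jaw 83.03 w 0.0835 F [-0.  -0.6  0.8]
time: 20.32
ee_pos: [0.6506, 0.1243, 0.0474]
eef_rot: [0.749, 0.663, -0.0, -0.0]
ft_force: [0.5, -0.7, -0.9]
width: 0.0868
t 20.32 p [0.6506 0.1243 0.0474] jaw 83.02 w 0.0868 F [ 0.5 -0.7 -0.9]
```

```bash
python3 -m creep '[{"x":0,"y":0,"z":0.01,"spin":0},{"x":0,"y":0,"z":0.03,"spin":0},{"x":-0.01,"y":0,"z":0.07,"spin":0},{"x":-0.06,"y":0,"z":0.12,"spin":0},{"x":-0.12,"y":-0.05,"z":0.12,"spin":0},{"x":-0.2,"y":-0.1,"z":0.12,"spin":0},{"x":-0.2,"y":-0.16,"z":0.12,"spin":0},{"x":-0.2,"y":-0.22,"z":0.12,"spin":0},{"x":-0.2,"y":-0.28,"z":0.12,"spin":0},{"x":-0.2,"y":-0.34,"z":0.12,"spin":0},{"x":-0.2,"y":-0.36,"z":0.12,"spin":0}]';  python3 - <<'E'
from h import *;st()
from bench import r
c=r.camera('top');np.savez('top3.npz',**c);d=r.camera('scene')
a=ortho(c,.61,.71,-.15,.29,.02,1700)
b=cv2.resize(d['pixels'][140:270,220:360],None,fx=5,fy=5,interpolation=cv2.INTER_CUBIC)[:420]
b=cv2.resize(d['pixels'][145:245,220:345],(748,598),interpolation=cv2.INTER_CUBIC)[:425]
cv2.imwrite('pics/f.png',np.vstack([a[:,:748],b]))
W=world(c);U=world(np.load('top0.npz'))
for n,(x,y),(jx,jy) in (('S',(.661,-.1),(.01,.01)),('M',(.657,.238),(.01,.02)),('L',(.65,.02),(.015,.02)),('N',(.651,.124),(.006,.035))):
    for q in(U,W):
        m=(abs(q[...,0]-x)<jx)&(abs(q[...,1]-y)<jy);print(n,m.sum(),np.median(q[m][:,2]).round(4),q[m][:,2].std().round(4))
for n,xy in (('ma',(.52,.319)),('mb',(.405,.242))):
    for k in ('top0.npz','top3.npz'): print(n,[np.round(v,4) for v in rect(np.load(k),xy,.017,.04)[:3]])
E
```

```text
time: 21.7
ee_pos: [0.4507, -0.2382, 0.1689]
eef_rot: [0.749, 0.662, -0.0, 0.001]
ft_force: [1.6, 0.1, 0.9]
width: 0.0871
t 21.7 p [ 0.4507 -0.2382  0.1689] jaw 82.96 w 0.0871 F [1.6 0.1 0.9]
S 31 0.0012 0.0039
S 33 0.0176 0.008
M 63 0.0034 0.0054
M 65 0.0111 0.0109
L 90 0.0035 0.0052
L 95 0.0151 0.0093
N 68 0.0026 0.0051
N 65 0.0176 0.0081
ma [array([0.5205, 0.3199], dtype=float32), array([0.0288, 0.0396], dtype=float32), np.float32(111.3706)]
ma [array([0.5205, 0.3199], dtype=float32), array([0.029 , 0.0397], dtype=float32), np.float32(111.2237)]
mb [array([0.4064, 0.2437], dtype=float32), array([0.0282, 0.0388], dtype=float32), np.float32(86.6336)]
mb [array([0.407 , 0.2435], dtype=float32), array([0.0285, 0.0385], dtype=float32), np.float32(90.0)]
```

View pics/f.png

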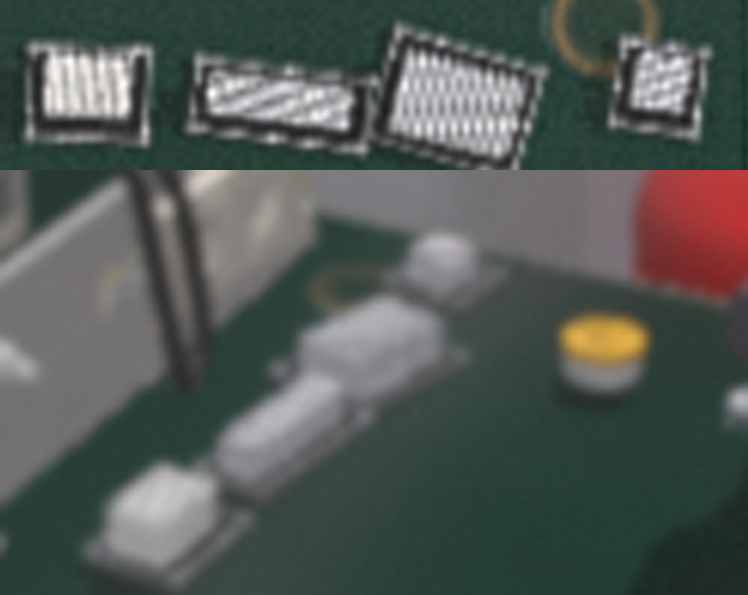

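Both views show all four in their trays. The medium one looks close to its far rim (top panel about (88,55)), so I'll check it for lying flat before handing in. Module_b's fit barely moved (0.6 mm), which is noise level.

Run:
```python
from h import *
c=np.load('top3.npz')
def proj(P): q=(P@c['R'].T+c['t'])@c['K'].T;return q[:,:2]/q[:,2:]
def box(x,y,z,w,l,a):
    a=np.radians(a);u=np.array([np.cos(a),np.sin(a)]);v=np.array([np.sin(a),-np.cos(a)])
    return np.array([[*(np.array([x,y])+s*l/2*u+t*w/2*v),z] for s,t in((1,1),(1,-1),(-1,-1),(-1,1))])
u0,v0,f=283,160,14
im=cv2.resize(c['pixels'][v0:v0+40,u0-4:u0+24],None,fx=f,fy=f,interpolation=cv2.INTER_CUBIC)
im2=im.copy()
for B,col in((box(.6576,.2372,.003,.05,.066,87.2),(0,255,255)),(box(.6576,.2372,.007,.056,.072,87.2),(0,160,255)),(box(.6574,.2379,.029,.034,.05,87.2),(0,0,255))):
    q=(proj(B)-[u0-4,v0]+.5)*f;cv2.polylines(im2,[q.astype(int)],True,col,1)
cv2.imwrite('pics/m.png',np.hstack([im,im2])[:600])
# half-brightness edges of M's profile along x, plane z=.029, averaged over the central 30 mm of y
o=ortho(c,.61,.71,.222,.252,.029,4000).max(2).mean(1);print([(round(.71-i/4000,4),int(o[i])) for i in range(60,360,8)])
```

```text
[(0.695, 65), (0.693, 65), (0.691, 65), (0.689, 65), (0.687, 66), (0.685, 70), (0.683, 80), (0.681, 94), (0.679, 106), (0.677, 136), (0.675, 171), (0.673, 205), (0.671, 215), (0.669, 215), (0.667, 208), (0.665, 204), (0.663, 201), (0.661, 201), (0.659, 203), (0.657, 203), (0.655, 201), (0.653, 198), (0.651, 198), (0.649, 201), (0.647, 204), (0.645, 198), (0.643, 186), (0.641, 141), (0.639, 87), (0.637, 47), (0.635, 44), (0.633, 60), (0.631, 89), (0.629, 120), (0.627, 119), (0.625, 81), (0.623, 57), (0.621, 60)]
```

View pics/m.png

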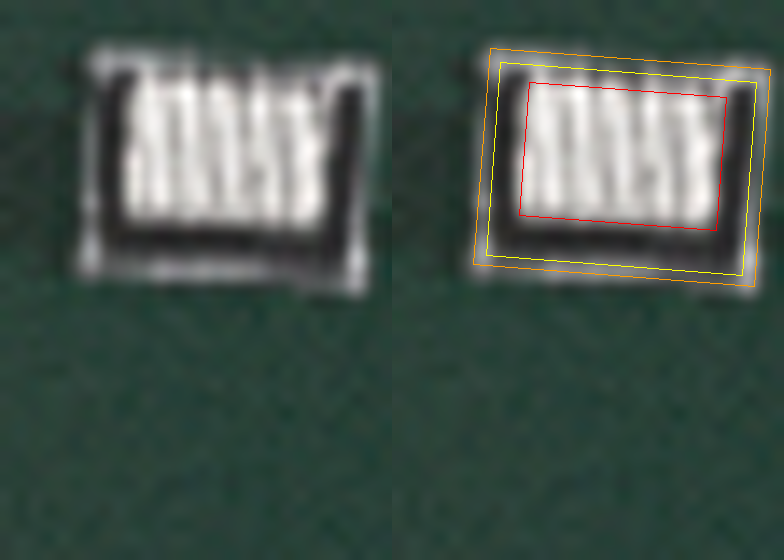

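The model overlay matches: the medium one lies flat, with edges at x ≈ 0.641 and 0.676 and about 6 mm or more to the rim. It only looked close because of parallax. Handing in.

```bash
python3 -c "
from bench import r
print(r.close_job())"
```

```text
the job is handed in; nothing more can be done
None
```

All four heatsinks are in their matching trays with fins up, and the job was handed in at about 22 s of the 90 s. I gripped each one with the jaws along its tray's long side, because the gripper body would otherwise have hit the panel or the hanging iron behind the trays. The long one went in end to end (84 mm in the 87 mm opening), and the tips touched nothing on the way down.

**Last checks**
- **In the trays:** both cameras show all four inside their rims. Every release came at the expected height, with under 1 N on the wrist each time. The arm was then well clear, reading about 1–2 N with nothing near it.
- **Medium heatsink:** it looked close to its far rim, and its automatic fit merged with the rim. A model overlay and edge profile put it flat, with about 6 mm of room.
- **Modules:** module_a did not move. Module_b's fit changed by 0.6 mm and about 3° in angle. I take this as measurement noise, as nothing went near it at its height.
- **Disagreement:** for the small and large heatsinks, the camera read y about 1.6 mm higher than the gripper position. That is within the stated calibration, and I corrected for it when picking up the long one.
- **Not checked:** I did not overlay-check the small, large and long heatsinks for flatness as I did the medium. I relied on the pictures, the depth medians and the release heights.

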